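Finger-tight and one flat: the gas outlet's compression nut

ROBOT

A 6-joint arm with a two-finger parallel gripper is mounted at the origin on the work surface. World frame = base frame: x ahead of the robot, y to its left, z up, the work surface at z = 0. Lengths are in m, angles in rad, forces in N, time in s.
With the tool pointing down it reaches from about 0.325 to 0.925 m from the base axis. Payload 3.1 kg.
Tool frame: the origin (TCP) lies between the finger pads; the fingertips stand 11 mm ahead of it and the grasp point (between the pads) lies 8 mm behind it (manip.tcp_to_tips is the distance from the TCP to the fingertips, in m); z points along the fingers, y is the line along which they close (so a half turn about z gives the same grasp; the last joint's range is limited). The gripper opens to 85 mm and grips with 20 to 120 N. Pads are 22 mm wide; open, the fingers measure 114 mm over their backs; the gripper's body (76 mm by 85 mm) begins 54 mm behind the grasp point. The pads swing forward as they close: fully open they stand 13 mm farther back than shut.
Start: joints at [-1.439, 0.217, 1.613, -0, 1.311, -0.112], TCP at [0.151, -0.607, 0.242] pointing down, gripper open.
Joint ranges: [-2.75, 2.75], [-0.78, 2.1], [0.31, 2.55], [-1.13, 4.27], [0.13, 2.63], [-2.58, 2.58]. Speed limits (rad/s): [2.79, 2.79, 3.14, 3.14, 3.14, 3.14].

INTERFACE

Orientations are given as a rotation vector (axis times angle).
In Python, from station import manip gives the robot as it stands.
- The arm moves only by the tool arm_command, never from a script. Its argument "plan" is a list of rows, each an object of numbers: "hand": the closure, from 0 (fully open) to 1 (shut); "dx", "dy", "dz": the shift along the tool's x, y, z in mm; "yaw": the turn about the tool's z in degrees. In form: [{"hand": .., "dx": .., "dy": .., "dz": .., "yaw": ..}, ...]. A call has 1 to 20 rows; each row is the pose to reach, as a shift and turn from the pose commanded when the call began, along the tool's axes at that moment; what a row does not reach only later rows make up. A row lasts 1/12 s, in which the tool goes at most 41.7 mm and 7.16 degrees, less where a joint would pass 70% of its speed; a pose out of reach is approached as far as the arm can. A call with a gripper value outside its range is refused whole. The fingers move at their own pace and stop on an object; "force" is the grip in N (left out, the last holds). Time passes only in rows, so rows that repeat a pose let the fingers close. It gives the time, the measured TCP pose, the force, the opening and the grip force at its end, in the units of the state.
- manip.observe(): the state, without advancing time (a new reading comes with each control period).
- manip.grab_frame(name): name is "scene" or "top" or "wrist"; returns the picture (480x640x3 uint8, red, green, blue); there is no depth.
- manip.camera_params(name): a dict with "K" (3x3 intrinsics, pixels), "cam_to_world" (4x4, takes a point from camera to world coordinates); the wrist camera has in their place "mount" (4x4, takes a point from camera to tool coordinates, whose origin is the TCP and whose axes are the flange's). Camera axes: x right, y down, z forward; pixel columns grow to the right and rows downward; lengths in m; the calibration is good to about 2 mm. A picture is of the moment at which its call begins: read the wrist's pose just before it. camera_params takes no time and is no camera call.
- manip.close_job(): hands the job in; it is judged then, once.
The state is a dict: "t": time; "joint_pos": joint angles; "joint_velocities": joint speeds; "joint_efforts": joint torques, N m; "tool_pos": TCP position; "orientation": TCP orientation; "force": force on the tool from outside, world axes, zero at the start; "wrist_torque": the same for the moment, N m; "finger_gap": finger opening in m; "grasp_force": force on a finger pad.
Only numpy, scipy, OpenCV 4.12 (cv2) and the standard library are available. Lean on these libraries where they do the work, as an engineer would, in place of code of your own. Each camera call takes 0.05 s, during which the arm holds its last target. There are 200 camera calls.

TASK

Before the tinning hearth is lit, the loose compression nut on the brass gas outlet must be made up: take the nut in the gripper's fingers and run it clockwise (seen from above) until it is just finger-tight, then fit the open-ended wrench over it and give it one flat more (a sixth of a turn), counted from where it turned hard, no less and not much more. Use only the wrench for that last hard part, do not press the wrench hard on the nut's top or lean on its copper tube, lay the wrench back on its wooden rest afterwards, and leave the other things on the shelf where they stand.

Things in the scene. Friction and masses are not known exactly. Their poses are not given: they have to be found in the camera images.
- nut: brass hexagonal compression nut, 36 mm across flats, 41.6 mm across corners, 20 mm tall, upright on top of the gas outlet. Origin: centre of its underside, 54 mm above the shelf top; z up; x is square to one pair of flats (the others every 60 degrees). It turns about z without rising; tightening is clockwise from above. At first it runs freely (0.04 N m) through an unknown 0.35 to 1.05 rad
- nut_mid (a point): centre of the nut, half-way up it (10 mm above its underside), 64 mm above the shelf top; axes as the nut
- takeup (a joint): take-up of the ferrule's slack inside the nut, rad: 0 while the nut runs free, then it rises with the nut at about 0.3 N m of turning effort while it moves; 0.15 = finger-tight, where the nut goes hard
- ferrule (a joint): angle by which the nut has been turned on past finger-tight, rad: 0 until then; it takes about 0.8 N m and stays where it is left; 1.05 = one flat more
- outlet: fixed gas outlet: pine pad 110 x 110 x 22 mm, on it an upright brass fitting with a round shoulder 48 mm in diameter whose flat top is 52 mm above the shelf top (2 mm under the nut; the wrench's jaw may rest on it), and a copper tube stub 28 mm in diameter up through the nut to 98 mm above the shelf top. Origin: centre of the pad's underside, z up along the nut's axis
- wrench_mid (a point): middle of the shank of the loose steel open-ended wrench (about 0.36 kg), near its balance point, half-way through its 10 mm thickness: the place to grip. The wrench lies flat; its x axis points along the shank towards the jaw, z up. The shank is 18 mm wide and reaches from 100 mm behind this point to 49 mm ahead of it
- wrench_jaw (a point): centre of the wrench's open jaw, 90 mm ahead of wrench_mid along the wrench's x axis and at the same height: here the nut's axis belongs. The two prongs are parallel to x, 38 mm apart, 12 mm wide, and reach 17 mm beyond this point; the jaw's root is 23 mm behind this point. The head is 62 mm wide
- wrench: the same wrench; origin under wrench_mid on its underside
- rest: the wrench's wooden rest, fixed: a base 170 x 70 x 12 mm with two uprights (each 16 mm thick along x, 60 mm wide along y) centred 55 mm either side of the middle along its x axis, tops 45 mm above the shelf top; the space between them is 94 mm. Origin: centre of the underside, x along the wrench that lies across the uprights
- rest_top (a point): the middle of the rest at the height of the uprights' tops, 45 mm above the shelf top; wrench_mid lies about above it
- burner: bystander: pierced copper incense burner, 80 mm in diameter, 100 mm tall; origin under its centre
- cup: bystander: lidded copper measuring cup, 74 mm in diameter, 100 mm tall; origin under its centre
- finial: bystander: cast brass lid finial, 40 mm in diameter, 62 mm tall; origin under its centre
- tongs: bystander: blackened iron tongs lying flat, 290 mm long; origin under their middle
Mind the look-alikes: they are no part of the job. What is shaped like the wrench but blue is not meant.

How it is judged:
On the way, in this order (a step that is already met when the one before it is completed fails the run):
1. the nut is run finger-tight with the fingers (its slack taken up, not yet turned on past that) (value of joint takeup above 0.12 rad and value of joint ferrule below 0.15 rad and contact force between the fingers and nut above 1 N), for 0.05 s.
2. the wrench has turned the nut one flat (within 0.2 rad) past finger-tight (value of joint ferrule above 0.85 rad and contact force between wrench and nut above 2 N), for 0.05 s.
At the end, for the whole second after the job is handed in: the nut is finger-tight and turned one flat (1.05 rad, within 0.2 rad) past that; the wrench lies flat and still on the two uprights of its rest, its middle within 35 mm of the rest's middle, let go of (value of joint takeup above 0.12 rad and value of joint ferrule between 0.85 and 1.25 rad and horizontal distance between wrench_mid and rest_top below 0.035 m and z of wrench_mid in the frame of rest_top below 0.012 m and angle between wrench's own z axis and vertical below 0.12 rad and contact force between wrench and rest above 0.5 N and linear speed of wrench below 0.02 m/s); the robot touches nothing.
It fails at once if the nut turned more than 0.2 rad past finger-tight with the fingers instead of the wrench (contact force between the fingers and nut above 2 N and value of joint ferrule above 0.2 rad).
It fails at once if the nut turned more than 1.4 rad past finger-tight (ferrule crushed) (value of joint ferrule above 1.4 rad).
It fails at once if the copper tube knocked or leaned on with more than 30 N (contact force between any of wrench, the arm, the fingers and outlet_c3 above 30 N).
It fails at once if the wrench pressed on the top of the nut with more than 30 N (contact force between wrench and nut_c3 above 30 N or contact force between wrench and nut_c4 above 30 N or contact force between wrench and nut_c5 above 30 N).
It fails at once if a bystander moved more than 20 mm (distance of any of burner, cup, finial, tongs from where it was at the start of the episode above 0.02 m).
It also fails if it takes over 72 s, if anything falls off the work surface, if the arm or the gripper's body presses on something with over 40 N, if the wrist force passes 120 N, or if a joint passes its speed limit or range.

## Working session

There is one attempt and no reset: what is moved stays moved. The work goes in short steps, Python scripts to look and compute and a tool call to move; the robot and the scene stay as the last step left them, time stands still between calls to the robot, and variables do not carry over. Pictures are saved under pics/ and viewed, at most 10 in all, crops included, and the job is handed in when it is done.

Besides the shell and the picture viewer there is one more tool, called by a JSON object that holds its "method" and its "body", one argument or row to a line. arm_command: Moves the arm, as the interface text tells. Its arguments: {"type":"object","properties":{"plan":{"type":"array","items":{"type":"object","properties":{"hand":{"type":"number"},"dx":{"type":"number"},"dy":{"type":"number"},"dz":{"type":"number"},"yaw":{"type":"number"}}}},"force":{"type":"number"}},"required":["plan"]}

```bash
ls; mkdir -p pics; python3 - <<'E'
from station import manip
import cv2,numpy as np
np.set_printoptions(precision=4,suppress=True)
for n in("scene","top"):
    cv2.imwrite(f"pics/{n}0.png",manip.grab_frame(n)[:,:,::-1]); p=manip.camera_params(n); print(n,p)
print(manip.camera_params("wrist")); print(manip.observe())
E
```

```text
pics
scene {'K': array([[561.8416,   0.    , 320.8421],
       [  0.    , 561.8416, 237.6461],
       [  0.    ,   0.    ,   1.    ]]), 'cam_to_world': array([[-0.4912,  0.6349, -0.5964,  1.2768],
       [ 0.8711,  0.3621, -0.3319,  0.462 ],
       [ 0.0053, -0.6825, -0.7309,  0.9062],
       [ 0.    ,  0.    ,  0.    ,  1.    ]])}
top {'K': array([[444.425 ,   0.    , 318.8067],
       [  0.    , 444.425 , 241.4851],
       [  0.    ,   0.    ,   1.    ]]), 'cam_to_world': array([[-0.0017, -0.9884,  0.1521,  0.3936],
       [-1.    ,  0.0015, -0.0014,  0.0661],
       [ 0.0011, -0.1521, -0.9884,  1.29  ],
       [ 0.    ,  0.    ,  0.    ,  1.    ]])}
{'K': array([[430.9971,   0.    , 319.1046],
       [  0.    , 430.9971, 241.7791],
       [  0.    ,   0.    ,   1.    ]]), 'mount': array([[ 0.0002, -0.961 , -0.2766,  0.0691],
       [ 1.    ,  0.0005, -0.0011,  0.0002],
       [ 0.0012, -0.2766,  0.961 , -0.131 ],
       [ 0.    ,  0.    ,  0.    ,  1.    ]])}
{'t': 0.1, 'joint_pos': array([-1.4392,  0.2177,  1.6148,  0.    ,  1.3113, -0.1122]), 'joint_velocities': array([-0.0007, -0.0015, -0.003 , -0.001 ,  0.0006, -0.0006]), 'joint_efforts': array([ -0.0003, -39.8074, -30.4971,  -0.0002,   0.0042,   0.    ]), 'tool_pos': array([ 0.1508, -0.6058,  0.2411]), 'orientation': array([-3.1161, -0.3817,  0.    ]), 'force': array([-0.6561, -1.1063,  0.8148]), 'wrist_torque': array([-0.0201,  0.0145,  0.0397]), 'grasp_force': 0.0, 'finger_gap': 0.08548330525766772}
```

View pics/top0.png

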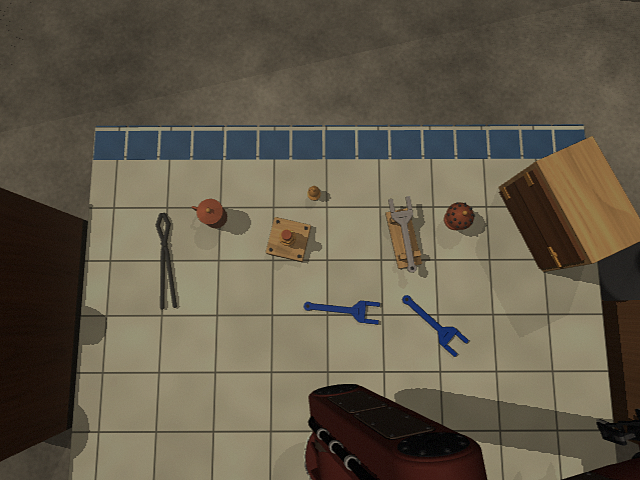

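View pics/scene0.png

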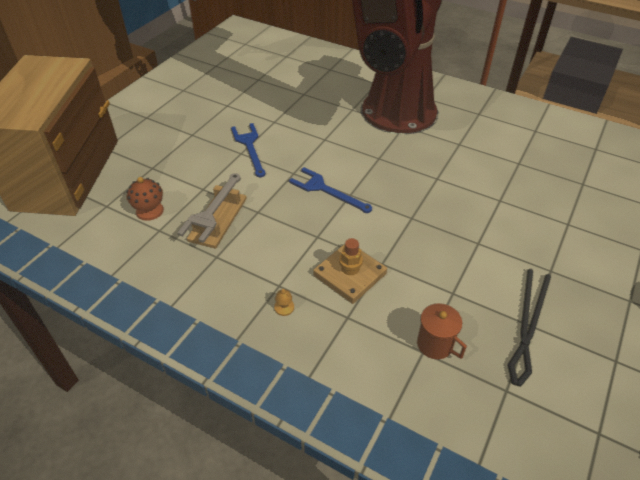

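The top view shows the outlet pad near (290,240) with the tube at about (288,236). The grey wrench lies on its rest, running from (411,268) to its jaw at about (400,205). The blue decoys are at (345,310) and (435,325), and the burner at (459,216) is beside the rest. The scene view agrees.

```bash
cat > h.py <<'E'
from station import manip
import cv2,numpy as np
from scipy.spatial.transform import Rotation as R
np.set_printoptions(precision=4,suppress=True)
def pose():
    s=manip.observe(); T=np.eye(4); T[:3,:3]=R.from_rotvec(s["orientation"]).as_matrix(); T[:3,3]=s["tool_pos"]; return T
def grab(n,save=None):
    p=manip.camera_params(n)
    C=pose()@p["mount"] if n=="wrist" else p["cam_to_world"]
    im=manip.grab_frame(n)[:,:,::-1].copy()
    if save: cv2.imwrite("pics/"+save,im)
    return im,p["K"],C
def ray(K,C,uv):
    d=C[:3,:3]@np.linalg.inv(K)@np.array([uv[0],uv[1],1.]); return C[:3,3],d
def onz(K,C,uv,z):
    o,d=ray(K,C,uv); return o+d*(z-o[2])/d[2]
def proj(K,C,P):
    q=K@(C[:3,:3].T@(np.asarray(P)-C[:3,3])); return q[:2]/q[2]
def tool(P):  # world point in tool axes, mm
    T=pose(); return 1000*T[:3,:3].T@(np.asarray(P)-T[:3,3])
E
python3 - <<'E'
from h import *
im,K,C=grab("top")
for n,uv,z in [("tube",(288,236),.098),("wtail",(411,268),.05),("wjaw",(401,205),.05),("burner",(459,214),.1),("cup",(209,211),.1),("finial",(313,191),.06),("rest_a",(391,212),.045),("cab",(500,190),.2),("blue1",(305,306),.005),("blue2",(406,299),.005)]: print(n,onz(K,C,uv,z))
hsv=cv2.cvtColor(im,cv2.COLOR_BGR2HSV)
roi=im[190:280,380:425]; h=hsv[190:280,380:425]
m=((h[...,1]<40)&(h[...,2]>90)).astype(np.uint8)
print(hsv[240,404],hsv[262,410],hsv[230,404],hsv[180,404],hsv[236,288],hsv[255,275])
cv2.imwrite("pics/c.png",cv2.resize(np.hstack([im[185:285,255:335],im[185:285,375:455]]),None,fx=5,fy=5,interpolation=cv2.INTER_CUBIC)[:600,:800])
E
```

```text
tube [0.5922 0.1482 0.098 ]
wtail [ 0.5089 -0.1934  0.05  ]
wjaw [ 0.6896 -0.1708  0.05  ]
burner [ 0.6522 -0.3192  0.1   ]
cup [0.6616 0.3649 0.1   ]
finial [0.7285 0.0807 0.06  ]
rest_a [ 0.6703 -0.1425  0.045 ]
cab [ 0.6923 -0.3936  0.2   ]
blue1 [0.4046 0.1042 0.005 ]
blue2 [ 0.424  -0.1855  0.005 ]
[ 14  44 109] [ 17  42 121] [ 17  45 118] [ 21  63 145] [  9 164 129] [ 17 125  55]
```

View pics/c.png

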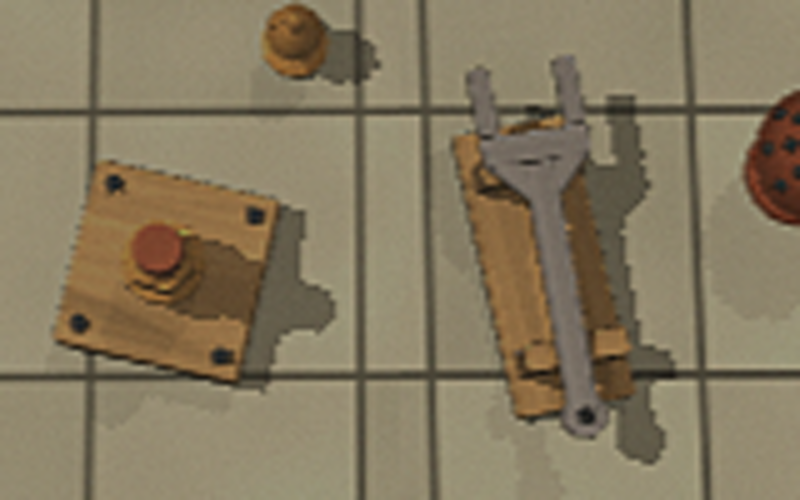

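The crop shows the tube top at about (286,235), the wrench's tail hole at (412,268), and its prong tips at (391,199) and (408,196). Next I bring the wrist camera over the nut.

```bash
python3 - <<'E'
from h import *
im,K,C=grab("top")
p=[onz(K,C,u,.055) for u in [(412,268),(390.6,198.6),(407.6,196.4),(412.4,271.4)]]
tip=(p[1]+p[2])/2; d=tip-p[3]; print(p, "len",np.linalg.norm(d),"ang",np.arctan2(d[1],d[0]), "mid", tip-.107*d/np.linalg.norm(d))
t=onz(K,C,(286.3,234.8),.098); print(t, tool([t[0],t[1],.21]))
E
```

```text
[array([ 0.5085, -0.1952,  0.055 ]), array([ 0.7072, -0.1407,  0.055 ]), array([ 0.7135, -0.1895,  0.055 ]), array([ 0.499, -0.196,  0.055])] len 0.2136147356641753 ang 0.1448960111876137 mid [ 0.6045 -0.1806  0.055 ]
[0.5955 0.1528 0.098 ] [ 614.781  -628.9653   32.5158]
```

{"method": "arm_command", "body": {
  "plan": [
    {"dx": 615, "dy": -629, "dz": 32, "yaw": -72},
    {"dx": 615, "dy": -629, "dz": 32, "yaw": -72},
    {"dx": 615, "dy": -629, "dz": 32, "yaw": -72},
    {"dx": 615, "dy": -629, "dz": 32, "yaw": -72},
    {"dx": 615, "dy": -629, "dz": 32, "yaw": -72},
    {"dx": 615, "dy": -629, "dz": 32, "yaw": -72},
    {"dx": 615, "dy": -629, "dz": 32, "yaw": -72},
    {"dx": 615, "dy": -629, "dz": 32, "yaw": -72},
    {"dx": 615, "dy": -629, "dz": 32, "yaw": -72},
    {"dx": 615, "dy": -629, "dz": 32, "yaw": -72},
    {"dx": 615, "dy": -629, "dz": 32, "yaw": -72},
    {"dx": 615, "dy": -629, "dz": 32, "yaw": -72},
    {"dx": 615, "dy": -629, "dz": 32, "yaw": -72},
    {"dx": 615, "dy": -629, "dz": 32, "yaw": -72},
    {"dx": 615, "dy": -629, "dz": 32, "yaw": -72},
    {"dx": 615, "dy": -629, "dz": 32, "yaw": -72},
    {"dx": 615, "dy": -629, "dz": 32, "yaw": -72},
    {"dx": 615, "dy": -629, "dz": 32, "yaw": -72},
    {"dx": 615, "dy": -629, "dz": 32, "yaw": -72},
    {"dx": 615, "dy": -629, "dz": 32, "yaw": -72}
  ]
}}

```text
validation failed for argument at $.pl...
```

{"method": "arm_command", "body": {
  "plan": [
    {"hand": 0, "dx": 615, "dy": -629, "dz": 32, "yaw": -72},
    {"hand": 0, "dx": 615, "dy": -629, "dz": 32, "yaw": -72},
    {"hand": 0, "dx": 615, "dy": -629, "dz": 32, "yaw": -72},
    {"hand": 0, "dx": 615, "dy": -629, "dz": 32, "yaw": -72},
    {"hand": 0, "dx": 615, "dy": -629, "dz": 32, "yaw": -72},
    {"hand": 0, "dx": 615, "dy": -629, "dz": 32, "yaw": -72},
    {"hand": 0, "dx": 615, "dy": -629, "dz": 32, "yaw": -72},
    {"hand": 0, "dx": 615, "dy": -629, "dz": 32, "yaw": -72},
    {"hand": 0, "dx": 615, "dy": -629, "dz": 32, "yaw": -72},
    {"hand": 0, "dx": 615, "dy": -629, "dz": 32, "yaw": -72},
    {"hand": 0, "dx": 615, "dy": -629, "dz": 32, "yaw": -72},
    {"hand": 0, "dx": 615, "dy": -629, "dz": 32, "yaw": -72},
    {"hand": 0, "dx": 615, "dy": -629, "dz": 32, "yaw": -72},
    {"hand": 0, "dx": 615, "dy": -629, "dz": 32, "yaw": -72},
    {"hand": 0, "dx": 615, "dy": -629, "dz": 32, "yaw": -72},
    {"hand": 0, "dx": 615, "dy": -629, "dz": 32, "yaw": -72},
    {"hand": 0, "dx": 615, "dy": -629, "dz": 32, "yaw": -72},
    {"hand": 0, "dx": 615, "dy": -629, "dz": 32, "yaw": -72},
    {"hand": 0, "dx": 615, "dy": -629, "dz": 32, "yaw": -72},
    {"hand": 0, "dx": 615, "dy": -629, "dz": 32, "yaw": -72}
  ]
}}

```text
t: 1.87
tool_pos: [0.5726, 0.114, 0.2117]
orientation: [2.298, 2.143, -0.0]
force: [0.8, -1.1, -0.0]
finger_gap: 0.0853
grasp_force: 0.0
```

```bash
python3 - <<'E'
from h import *
print(tool([.5955,.1528,.21]))
im,K,C=grab("wrist","w1.png")
E
```

```text
[40.2803 20.1103  1.7099]
```

View pics/w1.png

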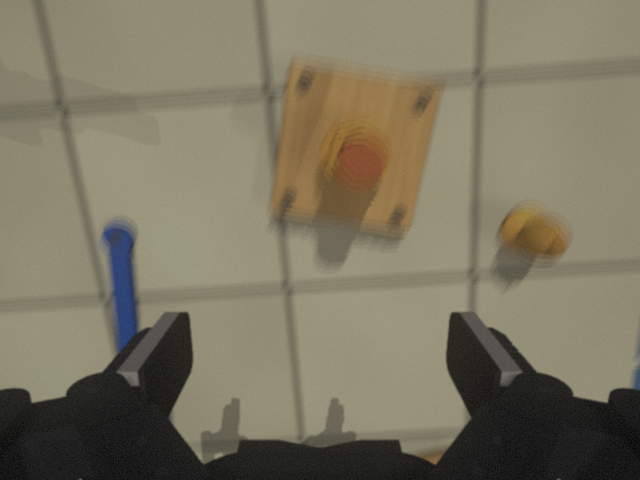

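The picture is blurred by motion. The nut is at about (352,152) with the tube top at (361,163). I centre it under the camera, settle, and look closer.

{"method": "arm_command", "body": {
  "plan": [
    {"hand": 0, "dx": -20, "dy": 20, "dz": 45, "yaw": 0},
    {"hand": 0, "dx": -20, "dy": 20, "dz": 45, "yaw": 0},
    {"hand": 0, "dx": -20, "dy": 20, "dz": 45, "yaw": 0},
    {"hand": 0, "dx": -20, "dy": 20, "dz": 45, "yaw": 0},
    {"hand": 0, "dx": -20, "dy": 20, "dz": 45, "yaw": 0},
    {"hand": 0, "dx": -20, "dy": 20, "dz": 45, "yaw": 0},
    {"hand": 0, "dx": -20, "dy": 20, "dz": 45, "yaw": 0}
  ]
}}

```text
t: 2.5
tool_pos: [0.5913, 0.0904, 0.1688]
orientation: [2.297, 2.14, 0.004]
force: [-0.1, 0.6, -0.1]
finger_gap: 0.0851
grasp_force: 0.0
```

```bash
python3 - <<'E'
from h import *
T=pose(); print(T)
im,K,C=grab("wrist","w2.png"); np.savez("w2.npz",K=K,C=C)
g=proj(K,C,[.5955,.1528,.074]); print(g, proj(K,C,[.5955,.1528,.098]))
u,v=g.astype(int); c=im[max(v-90,0):v+90,u-120:u+120]; print("off",u-120,max(v-90,0),c.shape)
cv2.imwrite("pics/w2c.png",cv2.resize(c,None,fx=3.3,fy=3.3,interpolation=cv2.INTER_CUBIC))
E
```

```text
[[ 0.0707  0.9975  0.0028  0.5913]
 [ 0.9975 -0.0707  0.0003  0.0904]
 [ 0.0005  0.0027 -1.      0.1688]
 [ 0.      0.      0.      1.    ]]
[320.2904 133.0667] [320.5409 134.7727]
off 200 43 (180, 240, 3)
```

View pics/w2c.png

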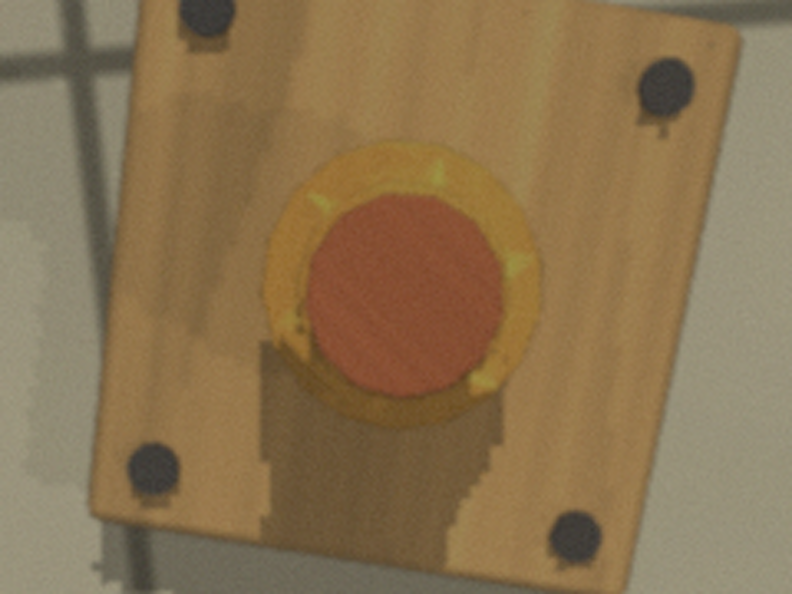

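The crop shows the pad with the tube top at crop (405,295), the round shoulder centred near (402,285), and small bright marks around the nut. The hexagon's angle isn't clear yet, so I enhance the contrast.

```bash
python3 - <<'E'
from h import *
im=cv2.imread("pics/w2.png"); c=im[43+35:43+140,200+70:200+175]
c=cv2.medianBlur(c,3)
a=cv2.resize(c,None,fx=5.6,fy=5.6,interpolation=cv2.INTER_CUBIC).astype(float)
lo=np.percentile(a,1,axis=(0,1));hi=np.percentile(a,99,axis=(0,1))
cv2.imwrite("pics/w2e.png",np.clip((a-lo)/(hi-lo)*255,0,255).astype(np.uint8))
E
```

```text
(no output)
```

View pics/w2e.png

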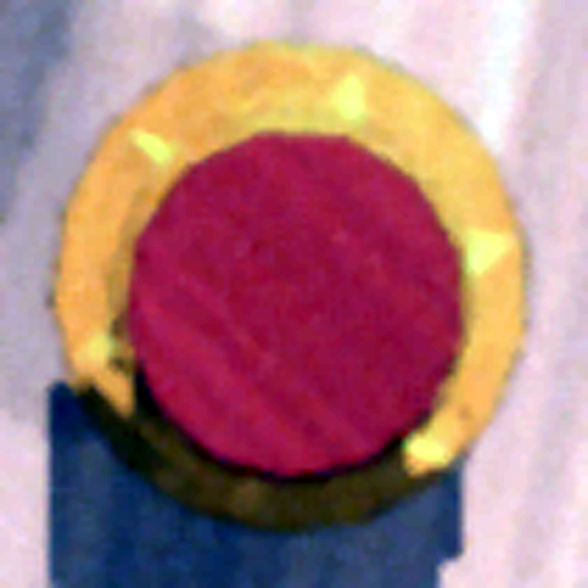

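The bright triangles are the hexagon's corners, about 21 mm from the centre. Their image angles are about 14 + 60k degrees, so a yaw of about +16° squares the fingers to a pair of flats. I take the centre from the tube's top and the shoulder.

```bash
python3 - <<'E'
from h import *
im=cv2.imread("pics/w2.png"); d=np.load("w2.npz"); K,C=d["K"],d["C"]
hsv=cv2.cvtColor(im,cv2.COLOR_BGR2HSV)
m=((hsv[...,0]<12)&(hsv[...,1]>120)).astype(np.uint8); m[:, :260]=0;m[:,380:]=0;m[200:]=0
c=max(cv2.findContours(m,0,1)[0],key=cv2.contourArea); (u,v),r=cv2.minEnclosingCircle(c); M=cv2.moments(c); u,v=M["m10"]/M["m00"],M["m01"]/M["m00"]
t=onz(K,C,(u,v),.098); print("tube",u,v,r,"mm",r/431*(C[2,3]-.098)*1000,t)
# enh-crop pixel (x,y) -> image
f=lambda x,y:(270+(x+.5)/5.6-.5,78+(y+.5)/5.6-.5)
L,Rr=onz(K,C,f(57,285),.052),onz(K,C,f(526,285),.052); tp,bt=onz(K,C,f(290,40),.052),onz(K,C,f(290,530),.052)
print("shoulder",(L+Rr)/2,np.linalg.norm(L-Rr),(tp+bt)/2,np.linalg.norm(tp-bt))
print(tool([t[0],t[1],.067]))
E
```

```text
tube 321.9291140830037 132.2863690588309 30.441038131713867 mm 14.260089802170858 [0.5962 0.1538 0.098 ]
shoulder [0.5965 0.1545 0.052 ] 0.04660068618373993 [0.5963 0.1539 0.052 ] 0.04713197655333343
[ 63.5586   0.29   101.6477]
```

{"method": "arm_command", "body": {
  "force": 40,
  "plan": [
    {"hand": 0, "dx": 64, "dy": 0.5, "dz": 20, "yaw": 16},
    {"hand": 0, "dx": 64, "dy": 0.5, "dz": 20, "yaw": 16},
    {"hand": 0, "dx": 64, "dy": 0.5, "dz": 20, "yaw": 16},
    {"hand": 0, "dx": 64, "dy": 0.5, "dz": 40, "yaw": 16},
    {"hand": 0, "dx": 64, "dy": 0.5, "dz": 70, "yaw": 16},
    {"hand": 0, "dx": 64, "dy": 0.5, "dz": 90, "yaw": 16},
    {"hand": 0, "dx": 64, "dy": 0.5, "dz": 101, "yaw": 16},
    {"hand": 0, "dx": 64, "dy": 0.5, "dz": 101, "yaw": 16},
    {"hand": 0.3, "dx": 64, "dy": 0.5, "dz": 101, "yaw": 16},
    {"hand": 0.5, "dx": 64, "dy": 0.5, "dz": 101, "yaw": 16},
    {"hand": 0.7, "dx": 64, "dy": 0.5, "dz": 101, "yaw": 16},
    {"hand": 0.7, "dx": 64, "dy": 0.5, "dz": 101, "yaw": 16},
    {"hand": 0.7, "dx": 64, "dy": 0.5, "dz": 101, "yaw": 16}
  ]
}}

```text
t: 3.63
tool_pos: [0.5975, 0.1543, 0.0682]
orientation: [2.572, 1.8, 0.005]
force: [0.9, -0.7, 4.0]
finger_gap: 0.0352
grasp_force: 42.8
```

```bash
python3 - <<'E'
from h import *
s=manip.observe(); print(s); print(tool([.5963,.154,.067]))
E
```

```text
{'t': 3.6333, 'joint_pos': array([ 0.1393,  0.3955,  1.744 , -0.0005,  0.998 ,  0.4892]), 'joint_velocities': array([ 0.0004,  0.0014,  0.0019,  0.0027, -0.0078,  0.001 ]), 'joint_efforts': array([  0.6902, -39.732 , -23.4058,   0.2166,   0.221 ,  -0.0123]), 'tool_pos': array([0.5975, 0.1543, 0.0682]), 'orientation': array([2.5721, 1.8   , 0.0053]), 'force': array([ 0.9076, -0.671 ,  3.9761]), 'wrist_torque': array([-0.1387, -0.0494, -0.006 ]), 'grasp_force': 42.83057642838685, 'finger_gap': 0.03515015892585484}
[-0.707  -1.0301  1.2014]
```

Gripped: the opening is 35.2 mm against 36 mm across flats. Now I run the nut clockwise and watch the wrist torque.

{"method": "arm_command", "body": {
  "plan": [
    {"hand": 0.7, "dx": 0, "dy": 0, "dz": 0, "yaw": 4},
    {"hand": 0.7, "dx": 0, "dy": 0, "dz": 0, "yaw": 8},
    {"hand": 0.7, "dx": 0, "dy": 0, "dz": 0, "yaw": 12},
    {"hand": 0.7, "dx": 0, "dy": 0, "dz": 0, "yaw": 16},
    {"hand": 0.7, "dx": 0, "dy": 0, "dz": 0, "yaw": 18},
    {"hand": 0.7, "dx": 0, "dy": 0, "dz": 0, "yaw": 18}
  ]
}}

```text
t: 4.13
tool_pos: [0.5976, 0.1542, 0.0682]
orientation: [2.823, 1.375, 0.006]
force: [0.6, -0.9, 6.3]
finger_gap: 0.0349
grasp_force: 43.1
```

```bash
cat > st.py <<'E'
from h import *
s=manip.observe(); T=pose()
print("t",s["t"],"pos",s["tool_pos"],"psi deg",np.degrees(np.arctan2(T[1,0],T[0,0])),"F",s["force"],"M",s["wrist_torque"],"tau6",s["joint_efforts"][5],"gap",s["finger_gap"],"gf",s["grasp_force"])
E
python3 st.py
```

```text
t 4.1333 pos [0.5976 0.1542 0.0682] psi deg 51.935467084651485 F [ 0.6374 -0.9472  6.3317] M [-0.2011 -0.0836 -0.0421] tau6 0.16680085100233555 gap 0.03494325129721385 gf 43.09941903571598
```

{"method": "arm_command", "body": {
  "plan": [
    {"hand": 0.7, "dx": 0, "dy": 0, "dz": 0, "yaw": 3},
    {"hand": 0.7, "dx": 0, "dy": 0, "dz": 0, "yaw": 6},
    {"hand": 0.7, "dx": 0, "dy": 0, "dz": 0, "yaw": 7}
  ]
}}

```text
t: 4.38
tool_pos: [0.5977, 0.1542, 0.0682]
orientation: [2.902, 1.2, 0.006]
force: [0.3, -1.1, 6.1]
finger_gap: 0.035
grasp_force: 43.3
```

```bash
python3 st.py
```

```text
t 4.3833 pos [0.5977 0.1542 0.0682] psi deg 44.93470455810874 F [ 0.2531 -1.0623  6.0609] M [-0.2659 -0.1067  0.098 ] tau6 0.08169632172212005 gap 0.03502456298947477 gf 43.291500675841235
```

{"method": "arm_command", "body": {
  "plan": [
    {"hand": 0.7, "dx": 0, "dy": 0, "dz": 0, "yaw": 2},
    {"hand": 0.7, "dx": 0, "dy": 0, "dz": 0, "yaw": 4},
    {"hand": 0.7, "dx": 0, "dy": 0, "dz": 0, "yaw": 6}
  ]
}}

```text
t: 4.63
tool_pos: [0.5977, 0.1541, 0.0682]
orientation: [2.96, 1.047, 0.006]
force: [0.4, -1.3, 6.3]
finger_gap: 0.0346
grasp_force: 43.3
```

```bash
python3 st.py
```

```text
t 4.6333 pos [0.5977 0.1541 0.0682] psi deg 38.95664835611821 F [ 0.3696 -1.2968  6.2901] M [-0.2974 -0.0441  0.0455] tau6 -0.22698530461639166 gap 0.034622560437344074 gf 43.29749546799576
```

Still running freely.

{"method": "arm_command", "body": {
  "plan": [
    {"hand": 0.7, "dx": 0, "dy": 0, "dz": 0, "yaw": 2},
    {"hand": 0.7, "dx": 0, "dy": 0, "dz": 0, "yaw": 4},
    {"hand": 0.7, "dx": 0, "dy": 0, "dz": 0, "yaw": 6}
  ]
}}

```text
t: 4.88
tool_pos: [0.5978, 0.1541, 0.0682]
orientation: [3.011, 0.891, 0.007]
force: [1.3, -1.8, 6.1]
finger_gap: 0.0351
grasp_force: 43.3
```

```bash
python3 st.py
```

```text
t 4.8833 pos [0.5978 0.1541 0.0682] psi deg 32.950905963740354 F [ 1.2749 -1.8424  6.0782] M [-0.3004 -0.1031  0.0311] tau6 -0.22650925442576408 gap 0.03507383174993958 gf 43.29219354840461
```

{"method": "arm_command", "body": {
  "plan": [
    {"hand": 0.7, "dx": 0, "dy": 0, "dz": 0, "yaw": 2},
    {"hand": 0.7, "dx": 0, "dy": 0, "dz": 0, "yaw": 4},
    {"hand": 0.7, "dx": 0, "dy": 0, "dz": 0, "yaw": 6}
  ]
}}

```text
t: 5.13
tool_pos: [0.5978, 0.154, 0.0682]
orientation: [3.054, 0.732, 0.007]
force: [1.0, -2.2, 5.8]
finger_gap: 0.0348
grasp_force: 43.3
```

```bash
python3 st.py
```

```text
t 5.1333 pos [0.5978 0.154  0.0682] psi deg 26.958073039109387 F [ 1.0127 -2.218   5.8222] M [-0.3046 -0.1522  0.053 ] tau6 -0.22641663439571857 gap 0.03481687566318981 gf 43.28258643843583
```

{"method": "arm_command", "body": {
  "plan": [
    {"hand": 0.7, "dx": 0, "dy": 0, "dz": 0, "yaw": 2},
    {"hand": 0.7, "dx": 0, "dy": 0, "dz": 0, "yaw": 4},
    {"hand": 0.7, "dx": 0, "dy": 0, "dz": 0, "yaw": 6}
  ]
}}

```text
t: 5.38
tool_pos: [0.5978, 0.154, 0.0682]
orientation: [3.088, 0.571, 0.007]
force: [1.2, -2.3, 5.0]
finger_gap: 0.0352
grasp_force: 43.3
```

```bash
python3 st.py
```

```text
t 5.3833 pos [0.5978 0.154  0.0682] psi deg 20.960124564567096 F [ 1.1839 -2.3012  5.0472] M [-0.3447 -0.0562  0.0662] tau6 -0.22632849868386984 gap 0.035185700985398846 gf 43.27019843040034
```

{"method": "arm_command", "body": {
  "plan": [
    {"hand": 0.7, "dx": 0, "dy": 0, "dz": 0, "yaw": 2},
    {"hand": 0.7, "dx": 0, "dy": 0, "dz": 0, "yaw": 4},
    {"hand": 0.7, "dx": 0, "dy": 0, "dz": 0, "yaw": 6}
  ]
}}

```text
t: 5.63
tool_pos: [0.5978, 0.1539, 0.0682]
orientation: [3.113, 0.41, 0.007]
force: [-0.1, -1.4, 6.0]
finger_gap: 0.0352
grasp_force: 43.8
```

```bash
python3 st.py
```

```text
t 5.6333 pos [0.5978 0.1539 0.0682] psi deg 15.00432431679297 F [-0.1039 -1.4028  6.0403] M [-0.311  -0.1005  0.6042] tau6 0.2487333957105875 gap 0.03516901877294043 gf 43.84506783635288
```

The torque has jumped, so the take-up has begun. Small steps from here.

{"method": "arm_command", "body": {
  "plan": [
    {"hand": 0.7, "dx": 0, "dy": 0, "dz": 0, "yaw": 1},
    {"hand": 0.7, "dx": 0, "dy": 0, "dz": 0, "yaw": 2}
  ]
}}

```text
t: 5.8
tool_pos: [0.5978, 0.1539, 0.0682]
orientation: [3.12, 0.358, 0.007]
force: [1.4, -1.7, 5.0]
finger_gap: 0.0349
grasp_force: 43.5
```

```bash
python3 st.py
```

```text
t 5.8 pos [0.5978 0.1539 0.0682] psi deg 13.08585889694449 F [ 1.4381 -1.7324  4.9686] M [-0.3244 -0.1145  0.3139] tau6 0.2846592664718628 gap 0.03490763348340611 gf 43.47892444850004
```

{"method": "arm_command", "body": {
  "plan": [
    {"hand": 0.7, "dx": 0, "dy": 0, "dz": 0, "yaw": 1},
    {"hand": 0.7, "dx": 0, "dy": 0, "dz": 0, "yaw": 2}
  ]
}}

```text
t: 5.97
tool_pos: [0.5978, 0.1539, 0.0682]
orientation: [3.126, 0.303, 0.007]
force: [0.9, -0.7, 4.5]
finger_gap: 0.0351
grasp_force: 43.4
```

```bash
python3 st.py
```

```text
t 5.9667 pos [0.5978 0.1539 0.0682] psi deg 11.080708466695247 F [ 0.8897 -0.7209  4.5341] M [-0.3839 -0.1058  0.2858] tau6 0.16799217090010643 gap 0.03505848690811236 gf 43.4247240730474
```

{"method": "arm_command", "body": {
  "plan": [
    {"hand": 0.7, "dx": 0, "dy": 0, "dz": 0, "yaw": 1},
    {"hand": 0.7, "dx": 0, "dy": 0, "dz": 0, "yaw": 2}
  ]
}}

```text
t: 6.13
tool_pos: [0.5978, 0.1539, 0.0682]
orientation: [3.13, 0.248, 0.007]
force: [1.0, -1.8, 5.9]
finger_gap: 0.0346
grasp_force: 43.4
```

```bash
python3 st.py
```

```text
t 6.1333 pos [0.5978 0.1539 0.0682] psi deg 9.077742999812944 F [ 0.9881 -1.8081  5.8898] M [-0.3855 -0.0981  0.2933] tau6 0.1670799544081092 gap 0.03463784669361935 gf 43.44350012604991
```

{"method": "arm_command", "body": {
  "plan": [
    {"hand": 0.7, "dx": 0, "dy": 0, "dz": 0, "yaw": 1},
    {"hand": 0.7, "dx": 0, "dy": 0, "dz": 0, "yaw": 2}
  ]
}}

```text
t: 6.3
tool_pos: [0.5978, 0.1539, 0.0682]
orientation: [3.134, 0.194, 0.007]
force: [1.4, -2.1, 5.9]
finger_gap: 0.0352
grasp_force: 43.4
```

```bash
python3 st.py
```

```text
t 6.3 pos [0.5978 0.1539 0.0682] psi deg 7.080289680642039 F [ 1.4027 -2.1187  5.8894] M [-0.4145 -0.0721  0.2793] tau6 0.16770151443779469 gap 0.035236427912970734 gf 43.4495127633636
```

{"method": "arm_command", "body": {
  "plan": [
    {"hand": 0.7, "dx": 0, "dy": 0, "dz": 0, "yaw": 1},
    {"hand": 0.7, "dx": 0, "dy": 0, "dz": 0, "yaw": 2}
  ]
}}

```text
t: 6.47
tool_pos: [0.5978, 0.1538, 0.0682]
orientation: [3.137, 0.142, 0.007]
force: [0.7, -0.4, 5.9]
finger_gap: 0.0351
grasp_force: 44.2
```

```bash
python3 st.py
```

```text
t 6.4667 pos [0.5978 0.1538 0.0682] psi deg 5.198234383621807 F [ 0.7236 -0.351   5.9076] M [-0.2714 -0.1549  0.7941] tau6 0.6811243481934071 gap 0.035126845752701814 gf 44.19596838299185
```

The nut went hard at a hand angle of about 6°, with a torque of 0.79 N m. I let the step register, open, rise, and go to look at the wrench.

{"method": "arm_command", "body": {
  "plan": [
    {"hand": 0.7, "dx": 0, "dy": 0, "dz": 0, "yaw": 0},
    {"hand": 0, "dx": 0, "dy": 0, "dz": 0, "yaw": 0},
    {"hand": 0, "dx": 0, "dy": 0, "dz": 0, "yaw": 0},
    {"hand": 0, "dx": 0, "dy": 0, "dz": 0, "yaw": 0},
    {"hand": 0, "dx": 0, "dy": 0, "dz": -30, "yaw": 0},
    {"hand": 0, "dx": 0, "dy": 0, "dz": -70, "yaw": 0},
    {"hand": 0, "dx": 0, "dy": 0, "dz": -110, "yaw": 0},
    {"hand": 0, "dx": -20, "dy": 40, "dz": -132, "yaw": 0},
    {"hand": 0, "dx": -40, "dy": 80, "dz": -132, "yaw": 0},
    {"hand": 0, "dx": -79, "dy": 338, "dz": -132, "yaw": -3},
    {"hand": 0, "dx": -79, "dy": 338, "dz": -132, "yaw": -3},
    {"hand": 0, "dx": -79, "dy": 338, "dz": -132, "yaw": -3},
    {"hand": 0, "dx": -79, "dy": 338, "dz": -132, "yaw": -3},
    {"hand": 0, "dx": -79, "dy": 338, "dz": -132, "yaw": -3},
    {"hand": 0, "dx": -79, "dy": 338, "dz": -132, "yaw": -3},
    {"hand": 0, "dx": -79, "dy": 338, "dz": -132, "yaw": -3},
    {"hand": 0, "dx": -79, "dy": 338, "dz": -132, "yaw": -3},
    {"hand": 0, "dx": -79, "dy": 338, "dz": -132, "yaw": -3},
    {"hand": 0, "dx": -79, "dy": 338, "dz": -132, "yaw": -3},
    {"hand": 0, "dx": -79, "dy": 338, "dz": -132, "yaw": -3}
  ]
}}

```text
t: 8.13
tool_pos: [0.5461, -0.1877, 0.1975]
orientation: [-3.133, -0.221, 0.001]
force: [-0.2, 0.3, 0.3]
finger_gap: 0.0854
grasp_force: 0.0
```

```bash
python3 st.py; python3 - <<'E'
from h import *
im,K,C=grab("wrist","w3.png"); np.savez("w3.npz",K=K,C=C)
E
```

```text
t 8.1333 pos [ 0.5461 -0.1877  0.1975] psi deg 8.055413294874535 F [-0.2206  0.263   0.3465] M [ 0.0413  0.0385 -0.0099] tau6 0.0017349826885038055 gap 0.0854245893073959 gf 0.0
```

View pics/w3.png

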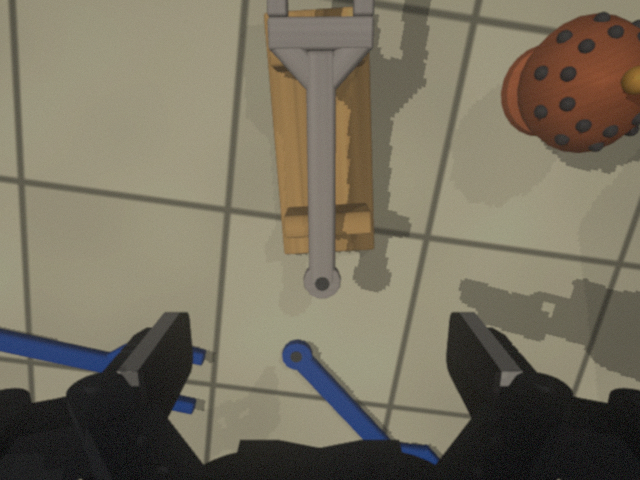

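The wrench runs up the picture: shank centred at about u=320, tail hole at (322,284), jaw root at about row 17. The rest's near upright is at rows 207-238 and its base ends at about row 250.

```bash
python3 - <<'E'
from h import *
im=cv2.imread("pics/w3.png"); d=np.load("w3.npz"); K,C=d["K"],d["C"]
g=cv2.GaussianBlur(cv2.cvtColor(im,cv2.COLOR_BGR2Lab),(3,3),0).astype(int)
print("shank lab",g[150,320],"wood",g[150,292],g[150,345],"tile",g[270,230])
b=g[...,2]; pts=[]
for v in list(range(110,195,4))+list(range(242,262,4)):
    r=np.where(b[v,280:365]<(b[150,320]+b[150,292])/2 if v<240 else b[v,280:365]<b[150,320]+3)[0]+280
    r=r[abs(r-320)<22]; 
    l,h=r.min(),r.max()+0; P=onz(K,C,((l+h)/2,v),.055); Lp,Rp=onz(K,C,(l-.5,v),.055),onz(K,C,(h+.5,v),.055)
    pts.append((P[0],P[1],np.linalg.norm(Lp-Rp)*1000))
pts=np.array(pts); print(pts[::4])
k=abs(pts[:,2]-18)<3; q=pts[k]; p=np.polyfit(q[:,0],q[:,1],1); a=np.arctan(p[0]); print(k.sum(),"angle deg",np.degrees(a),"resid mm",1e3*np.std(q[:,1]-np.polyval(p,q[:,0])))
root=onz(K,C,(321,17),.055); hb=onz(K,C,(321,48),.055); tail=onz(K,C,(322,298.5),.055);hole=onz(K,C,(322,284),.055)
dirn=np.array([np.cos(a),np.sin(a)])
for n,P in(("root",root),("headback",hb),("tail",tail),("hole",hole)): print(n,P[:2]@dirn)
s=root[:2]@dirn-.067
# base point on the axis
x0=q[:,0].mean(); P0=np.array([x0,np.polyval(p,x0)]); mid=P0+dirn*(s-P0@dirn); print("mid from root",mid)
# upright faces (top z .045): near edge row ~238?, col b profile
print("uprightnear", [ (onz(K,C,(320,v),.045)[:2]@dirn) for v in (207,213,238)], "base", onz(K,C,(345,249),.012)[:2]@dirn)
for nm,uv,z in(("baseL",(285,254),.012),("baseR",(373,247),.012),("uL",(286,230),.045),("uR",(372,230),.045)): print(nm,onz(K,C,uv,z))
E
```

```text
shank lab [132 130 134] wood [135 134 156] [137 134 157] tile [161 126 142]
[[ 0.619  -0.1783 17.597 ]
 [ 0.6097 -0.1796 17.7721]
 [ 0.6002 -0.181  17.9507]
 [ 0.5905 -0.1821 17.5077]
 [ 0.5807 -0.1838 17.0555]
 [ 0.5706 -0.1852 17.2322]
 [ 0.5311 -0.1915 16.6007]]
27 angle deg 8.432373599502448 resid mm 0.17270054224459985
root 0.6371955245229626
headback 0.6208050404297274
tail 0.4623844724545647
hole 0.47304668888740176
mid from root [ 0.6032 -0.1805]
uprightnear [np.float64(0.5242479375071201), np.float64(0.5201493291126821), np.float64(0.5027179285918248)] base 0.484621660047556
baseL [ 0.5107 -0.1658  0.012 ]
baseR [ 0.5258 -0.232   0.012 ]
uL [ 0.5386 -0.1658  0.045 ]
uR [ 0.5469 -0.2236  0.045 ]
```

```bash
python3 -c "
from h import *
print(tool([.603,-.1802,.042]))"
```

```text
[ 57.3547   0.7976 155.5993]
```

{"method": "arm_command", "body": {
  "force": 90,
  "plan": [
    {"hand": 0, "dx": 30, "dy": 0.5, "dz": 30, "yaw": -0.4},
    {"hand": 0, "dx": 57.4, "dy": 0.8, "dz": 60, "yaw": -0.4},
    {"hand": 0, "dx": 57.4, "dy": 0.8, "dz": 90, "yaw": -0.4},
    {"hand": 0, "dx": 57.4, "dy": 0.8, "dz": 120, "yaw": -0.4},
    {"hand": 0, "dx": 57.4, "dy": 0.8, "dz": 145, "yaw": -0.4},
    {"hand": 0, "dx": 57.4, "dy": 0.8, "dz": 155.5, "yaw": -0.4},
    {"hand": 0, "dx": 57.4, "dy": 0.8, "dz": 155.5, "yaw": -0.4},
    {"hand": 0.4, "dx": 57.4, "dy": 0.8, "dz": 155.5, "yaw": -0.4},
    {"hand": 0.7, "dx": 57.4, "dy": 0.8, "dz": 155.5, "yaw": -0.4},
    {"hand": 1, "dx": 57.4, "dy": 0.8, "dz": 155.5, "yaw": -0.4},
    {"hand": 1, "dx": 57.4, "dy": 0.8, "dz": 155.5, "yaw": -0.4},
    {"hand": 1, "dx": 57.4, "dy": 0.8, "dz": 155.5, "yaw": -0.4},
    {"hand": 1, "dx": 57.4, "dy": 0.8, "dz": 155.5, "yaw": -0.4}
  ]
}}

```text
t: 9.27
tool_pos: [0.6042, -0.1824, 0.0443]
orientation: [3.133, 0.229, 0.003]
force: [-0.1, 0.6, -1.1]
finger_gap: 0.0163
grasp_force: 87.8
```

```bash
python3 st.py
```

```text
t 9.2667 pos [ 0.6042 -0.1824  0.0443] psi deg 8.369632353542585 F [-0.1395  0.6365 -1.0617] M [0.1311 0.1065 0.0234] tau6 0.04617710248567164 gap 0.016348088550193467 gf 87.77248978614807
```

Gripped the shank: the opening is 16.3 mm and the wrench is square to the tool. I lift it and carry it to a stance 60 mm back from the nut at 65.7°.

{"method": "arm_command", "body": {
  "plan": [
    {"hand": 1, "dx": 0, "dy": 0, "dz": -15, "yaw": 0},
    {"hand": 1, "dx": 0, "dy": 0, "dz": -40, "yaw": 0},
    {"hand": 1, "dx": 0, "dy": 0, "dz": -70, "yaw": 0},
    {"hand": 1, "dx": 0, "dy": -20, "dz": -95, "yaw": -4},
    {"hand": 1, "dx": -10, "dy": -50, "dz": -95, "yaw": -10},
    {"hand": 1, "dx": -15, "dy": -80, "dz": -95, "yaw": -16},
    {"hand": 1, "dx": -20, "dy": -110, "dz": -95, "yaw": -22},
    {"hand": 1, "dx": -25, "dy": -140, "dz": -95, "yaw": -28},
    {"hand": 1, "dx": -30, "dy": -170, "dz": -95, "yaw": -34},
    {"hand": 1, "dx": -39, "dy": -195, "dz": -95, "yaw": -40},
    {"hand": 1, "dx": -39, "dy": -207.6, "dz": -95, "yaw": -46},
    {"hand": 1, "dx": -39, "dy": -207.6, "dz": -95, "yaw": -52},
    {"hand": 1, "dx": -39, "dy": -207.6, "dz": -95, "yaw": -57.3},
    {"hand": 1, "dx": -39, "dy": -207.6, "dz": -95, "yaw": -57.3},
    {"hand": 1, "dx": -39, "dy": -207.6, "dz": -95, "yaw": -57.3},
    {"hand": 1, "dx": -39, "dy": -207.6, "dz": -95, "yaw": -57.3},
    {"hand": 1, "dx": -39, "dy": -207.6, "dz": -95, "yaw": -57.3}
  ]
}}

```text
t: 10.68
tool_pos: [0.5343, 0.0173, 0.1375]
orientation: [-2.641, -1.701, 0.0]
force: [0.1, 0.7, -3.1]
finger_gap: 0.0161
grasp_force: 88.3
```

```bash
python3 st.py; python3 - <<'E'
from h import *
im,K,C=grab("wrist","w4.png"); np.savez("w4.npz",K=K,C=C)
cv2.imwrite("pics/w4c.png",cv2.resize(im[0:260,200:440],None,fx=2.3,fy=2.3,interpolation=cv2.INTER_CUBIC))
E
```

```text
t 10.6833 pos [0.5343 0.0173 0.1375] psi deg 65.56422224268823 F [ 0.1376  0.6913 -3.1017] M [-0.0429  0.0421 -0.0643] tau6 0.008523327705916017 gap 0.01607425337719703 gf 88.31230044364929
```

View pics/w4c.png

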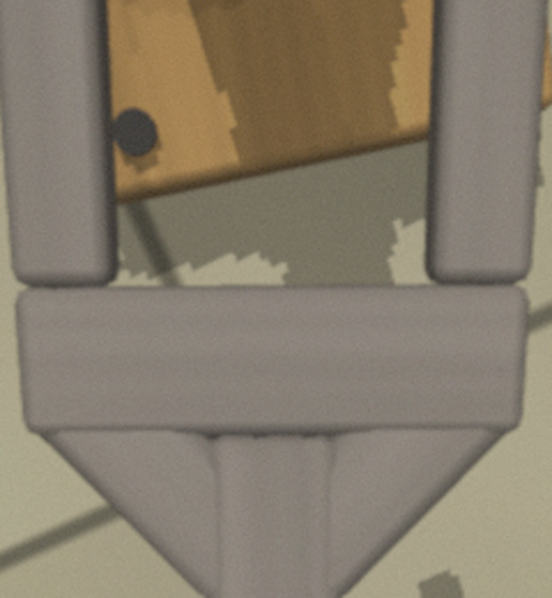

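The wrench sits square in the grip. I advance over the tube at height, so the camera sees the nut between the prongs and I can check the alignment.

{"method": "arm_command", "body": {
  "plan": [
    {"hand": 1, "dx": 30, "dy": 0, "dz": 0, "yaw": 0},
    {"hand": 1, "dx": 60, "dy": 0, "dz": 0, "yaw": 0},
    {"hand": 1, "dx": 60, "dy": 0, "dz": 0, "yaw": 0},
    {"hand": 1, "dx": 60, "dy": 0, "dz": 0, "yaw": 0},
    {"hand": 1, "dx": 60, "dy": 0, "dz": 0, "yaw": 0},
    {"hand": 1, "dx": 60, "dy": 0, "dz": 0, "yaw": 0}
  ]
}}

```text
t: 11.23
tool_pos: [0.5586, 0.0716, 0.1371]
orientation: [-2.64, -1.702, 0.002]
force: [-0.4, -0.8, -3.7]
finger_gap: 0.016
grasp_force: 88.3
```

```bash
python3 st.py; python3 - <<'E'
from h import *
im,K,C=grab("wrist","w5.png"); np.savez("w5.npz",K=K,C=C); T=pose()
c=im[0:150,240:400]; a=cv2.resize(c,None,fx=4,fy=4,interpolation=cv2.INTER_CUBIC).astype(float)
cv2.imwrite("pics/w5c.png",np.clip(a*1.6,0,255).astype(np.uint8))
hsv=cv2.cvtColor(im,cv2.COLOR_BGR2HSV)
m=((hsv[...,0]<12)&(hsv[...,1]>120)).astype(np.uint8); m[:, :250]=0;m[:,390:]=0;m[200:]=0
c=max(cv2.findContours(m,0,1)[0],key=cv2.contourArea); M=cv2.moments(c); u,v=M["m10"]/M["m00"],M["m01"]/M["m00"]; (_,_),r=cv2.minEnclosingCircle(c)
t=onz(K,C,(u,v),.098); print("tube",u,v,r,t,"tool",tool(t))
# prongs: tool-frame point of jaw root centre from w4 at wrench top
f=np.linalg.inv(T)
for uv in((247.8,60),(387.8,60),(317.8,123.5)):
    o,d=ray(K,C,uv); z=T[2,3]+.0107; P=o+d*(z-o[2])/d[2]; print(uv,(f@np.r_[P,1])[:3]*1000)
E
```

```text
t 11.2333 pos [0.5586 0.0716 0.1371] psi deg 65.6201848354021 F [-0.414  -0.8493 -3.6595] M [-0.0275  0.0271 -0.0047] tau6 0.00035771779948845506 gap 0.016033570617504093 gf 88.34685802459717
tube 322.7706158269027 59.05617339990921 40.272891998291016 [0.5962 0.1535 0.098 ] tool [90.2201  0.4154 39.1463]
(247.8, 60) [ 83.8949 -19.3284 -10.7358]
(387.8, 60) [ 83.9049  16.9044 -10.7625]
(317.8, 123.5) [ 68.0507  -1.2124 -10.7397]
```

View pics/w5c.png

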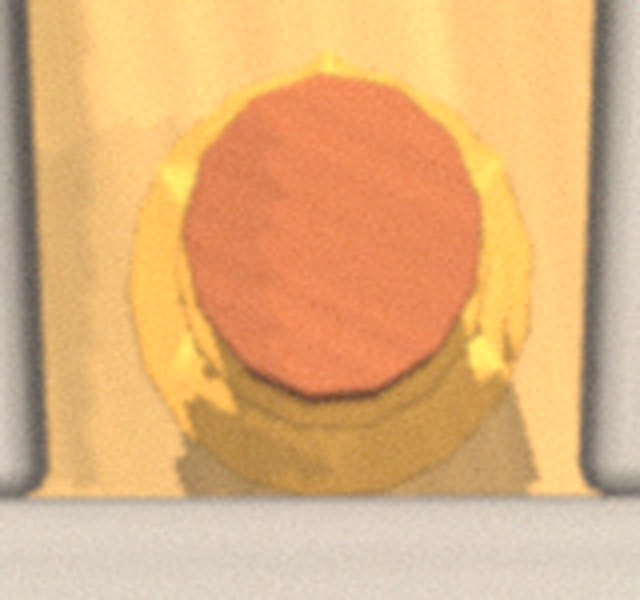

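In the crop the hexagon's flats are parallel to the prongs, with corners at (178,172), (188,355), (487,165) and (485,355). The nut lies about 1.8 mm to tool +y of the jaw's centre line, and the finger grasp gives the same figure. I back off, shift 1.8 mm, descend, and slide on slowly.

{"method": "arm_command", "body": {
  "plan": [
    {"hand": 1, "dx": -30, "dy": 1.8, "dz": 0, "yaw": 0},
    {"hand": 1, "dx": -60, "dy": 1.8, "dz": 0, "yaw": 0},
    {"hand": 1, "dx": -60, "dy": 1.8, "dz": 20, "yaw": 0},
    {"hand": 1, "dx": -60, "dy": 1.8, "dz": 50, "yaw": 0},
    {"hand": 1, "dx": -60, "dy": 1.8, "dz": 70, "yaw": 0},
    {"hand": 1, "dx": -60, "dy": 1.8, "dz": 77, "yaw": 0},
    {"hand": 1, "dx": -60, "dy": 1.8, "dz": 77, "yaw": 0},
    {"hand": 1, "dx": -50, "dy": 1.8, "dz": 77, "yaw": 0},
    {"hand": 1, "dx": -42, "dy": 1.8, "dz": 77, "yaw": 0},
    {"hand": 1, "dx": -34, "dy": 1.8, "dz": 77, "yaw": 0},
    {"hand": 1, "dx": -28, "dy": 1.8, "dz": 77, "yaw": 0}
  ]
}}

```text
t: 12.2
tool_pos: [0.5512, 0.0469, 0.0623]
orientation: [2.637, 1.704, 0.004]
force: [-0.2, -1.2, -3.3]
finger_gap: 0.0161
grasp_force: 88.4
```

```bash
python3 st.py; python3 - <<'E'
from h import *
T=pose(); print("nut in tool",tool([.5965,.1538,.064]), tool([.5978,.1539,.064]))
E
```

```text
t 12.2 pos [0.5512 0.0469 0.0623] psi deg 65.74806906028479 F [-0.2087 -1.1703 -3.2828] M [-0.057   0.131  -0.0073] tau6 -0.033616635482758284 gap 0.016139233170495166 gf 88.35985779762268
nut in tool [116.0502  -2.5559  -1.6274] [116.6754  -1.4117  -1.6232]
```

{"method": "arm_command", "body": {
  "plan": [
    {"hand": 1, "dx": 0, "dy": 0, "dz": 0, "yaw": 0},
    {"hand": 1, "dx": 0, "dy": 0, "dz": 0, "yaw": 0}
  ]
}}

```text
t: 12.37
tool_pos: [0.5499, 0.0468, 0.0612]
orientation: [2.638, 1.705, 0.002]
force: [0.7, -0.3, -3.4]
finger_gap: 0.0165
grasp_force: 88.4
```

```bash
python3 st.py; python3 - <<'E'
from h import *
im,K,C=grab("wrist","w6.png"); T=pose(); print(tool([.5978,.1539,.064]))
hsv=cv2.cvtColor(im,cv2.COLOR_BGR2HSV)
m=((hsv[...,0]<12)&(hsv[...,1]>120)).astype(np.uint8); m[:, :230]=0;m[:,410:]=0;m[200:]=0
c=max(cv2.findContours(m,0,1)[0],key=cv2.contourArea); print("tube bbox",cv2.boundingRect(c))
Mt=manip.camera_params("wrist")["mount"]
def tz(uv,z):
    d=Mt[:3,:3]@np.linalg.inv(K)@np.r_[uv,1.]; o=Mt[:3,3]; return 1000*(o+d*(z-o[2])/d[2])
x,y,w,h=cv2.boundingRect(c); print("tube ctr tool (top z .098)",tz((x+w/2-.5,y+w/2),T[2,3]-.098))
b=cv2.cvtColor(im,cv2.COLOR_BGR2Lab)[...,2].astype(int)
for v in(60,80,100,110):
    r=np.where(b[v]<142)[0]; l=r[r<319-40].max() if (r<279).any() else None; q=r[r>359].min() if (r>359).any() else None
    print(v,l,q,tz(((l+q)/2,v),-.008),q-l)
E
```

```text
t 12.3667 pos [0.5499 0.0468 0.0612] psi deg 65.75189705671792 F [ 0.6907 -0.2868 -3.4322] M [-0.0407  0.0294 -0.0016] tau6 0.010388858208898455 gap 0.01648654168914748 gf 88.37310075759888
[117.7586  -0.1945  -3.0454]Traceback (most recent call last):
  File "<stdin>", line 5, in <module>
ValueError: max() iterable argument is empty
```

{"method": "arm_command", "body": {
  "plan": [
    {"hand": 1, "dx": 4, "dy": 0, "dz": 0, "yaw": 0},
    {"hand": 1, "dx": 8, "dy": 0, "dz": 0, "yaw": 0},
    {"hand": 1, "dx": 11, "dy": 0, "dz": 0, "yaw": 0},
    {"hand": 1, "dx": 11, "dy": 0, "dz": 0, "yaw": 0},
    {"hand": 1, "dx": 11, "dy": 0, "dz": 0, "yaw": 0}
  ]
}}

```text
t: 12.83
tool_pos: [0.5538, 0.0562, 0.0605]
orientation: [2.639, 1.704, -0.0]
force: [-0.2, 0.9, -3.1]
finger_gap: 0.016
grasp_force: 88.4
```

```bash
python3 st.py; cat > lat.py <<'E'
from h import *
T=pose(); im,K,C=grab("wrist"); print(tool([.5978,.1539,.064]))
Mt=manip.camera_params("wrist")["mount"]
def tz(uv,z):
    d=Mt[:3,:3]@np.linalg.inv(K)@np.r_[uv,1.]; o=Mt[:3,3]; return 1000*(o+d*(z-o[2])/d[2])
hsv=cv2.cvtColor(im,cv2.COLOR_BGR2HSV)
m=((hsv[...,0]<12)&(hsv[...,1]>120)).astype(np.uint8); m[:, :230]=0;m[:,410:]=0;m[200:]=0
b=cv2.cvtColor(im,cv2.COLOR_BGR2Lab)[...,2].astype(int)
for v in(5,15,25,40,60,80):
    t=np.where(m[v])[0]; w=np.where(b[v]>146)[0]; w=w[abs(w-319)<85]
    if len(t): print(v,"tube",t.min(),t.max(),tz((t.mean(),v),T[2,3]-.098)[1],end=" ")
    if len(w): print(v,"gap",w.min(),w.max(),tz(((w.min()+w.max())/2,v),-.008)[1],end="")
    print()
E
python3 lat.py
```

```text
t 12.8333 pos [0.5538 0.0562 0.0605] psi deg 65.68472736203974 F [-0.2014  0.9128 -3.0635] M [-0.074   0.0205  0.052 ] tau6 0.005106514727231115 gap 0.0159736000685445 gf 88.37275743484497
[107.2997  -0.1202  -3.5966]
5 tube 282 350 -1.5312492024610593 5 gap 245 391 -1.0828370053645833
15 tube 301 337 -0.9716078832138061 15 gap 248 387 -1.2129616656602902
25 gap 248 386 -1.3445997288603682
40 gap 249 385 -1.3485972767767465
60 gap 250 385 -1.2215809426938782
80 gap 250 384 -1.3596095564616435
```

Aligned to within 0.3 mm and no contact force. Slide home.

{"method": "arm_command", "body": {
  "plan": [
    {"hand": 1, "dx": 4, "dy": 0, "dz": 0, "yaw": 0},
    {"hand": 1, "dx": 8, "dy": 0, "dz": 0, "yaw": 0},
    {"hand": 1, "dx": 12, "dy": 0, "dz": 0, "yaw": 0},
    {"hand": 1, "dx": 16.5, "dy": 0, "dz": 0, "yaw": 0},
    {"hand": 1, "dx": 16.5, "dy": 0, "dz": 0, "yaw": 0},
    {"hand": 1, "dx": 16.5, "dy": 0, "dz": 0, "yaw": 0}
  ]
}}

```text
t: 13.38
tool_pos: [0.5607, 0.0714, 0.0605]
orientation: [2.639, 1.704, -0.0]
force: [-0.6, -1.0, -3.0]
finger_gap: 0.0161
grasp_force: 88.4
```

```bash
python3 st.py; python3 lat.py
```

```text
t 13.3833 pos [0.5607 0.0714 0.0605] psi deg 65.70766090915994 F [-0.6153 -1.0113 -3.0137] M [-0.1114  0.0231  0.0448] tau6 0.007154611812438816 gap 0.016069264271751815 gf 88.37627649307251
[90.6077 -0.0899 -3.5458]
5 tube 249 384 -1.2781918775221925 5 gap 243 390 -1.4678972185002155
15 tube 249 383 -1.3788139092358866 15 gap 244 389 -1.471235268903957
25 tube 251 383 -1.184642738736664 25 gap 245 389 -1.3448501263281005
40 tube 254 379 -1.2872045038198436 40 gap 246 389 -1.2179446470205941
60 tube 267 368 -1.0911157097095026 60 gap 247 388 -1.2218321155725655
80 tube 285 348 -1.2027381701639654 80 gap 248 385 -1.4939099967955152
```

Seated, with the nut's axis about 90 mm ahead of the grip. I start the clockwise swing about the nut's axis to find where it bites.

{"method": "arm_command", "body": {
  "plan": [
    {"hand": 1, "dx": 0.1, "dy": -3.2, "dz": 0, "yaw": 2},
    {"hand": 1, "dx": 0.2, "dy": -6.3, "dz": 0, "yaw": 4},
    {"hand": 1, "dx": 0.2, "dy": -6.3, "dz": 0, "yaw": 4}
  ]
}}

```text
t: 13.68
tool_pos: [0.5544, 0.0739, 0.0603]
orientation: [-2.698, -1.609, 0.001]
force: [0.4, -0.1, -3.2]
finger_gap: 0.0163
grasp_force: 88.4
```

```bash
python3 st.py
```

```text
t 13.6833 pos [0.5544 0.0739 0.0603] psi deg 61.63099817580024 F [ 0.4393 -0.0762 -3.2393] M [-0.0781  0.0376  0.0052] tau6 0.1749278325587511 gap 0.0163459409847326 gf 88.38706970214844
```

{"method": "arm_command", "body": {
  "plan": [
    {"hand": 1, "dx": 0.2, "dy": -3.2, "dz": 0, "yaw": 2},
    {"hand": 1, "dx": 0.4, "dy": -6.3, "dz": 0, "yaw": 4},
    {"hand": 1, "dx": 0.4, "dy": -6.3, "dz": 0, "yaw": 4}
  ]
}}

```text
t: 13.93
tool_pos: [0.5497, 0.0772, 0.0606]
orientation: [2.751, 1.516, 0.001]
force: [1.0, 0.4, -3.3]
finger_gap: 0.0156
grasp_force: 88.4
```

```bash
python3 st.py
```

```text
t 13.9333 pos [0.5497 0.0772 0.0606] psi deg 57.72152585868218 F [ 0.9934  0.4179 -3.2927] M [-0.0824  0.0338  0.1149] tau6 0.3288410883396864 gap 0.015579328368139135 gf 88.37122321128845
```

{"method": "arm_command", "body": {
  "plan": [
    {"hand": 1, "dx": 0.1, "dy": -3.2, "dz": 0, "yaw": 2},
    {"hand": 1, "dx": 0.2, "dy": -6.3, "dz": 0, "yaw": 4},
    {"hand": 1, "dx": 0.2, "dy": -6.3, "dz": 0, "yaw": 4}
  ]
}}

```text
t: 14.18
tool_pos: [0.5455, 0.0806, 0.0609]
orientation: [2.8, 1.421, 0.003]
force: [3.6, -0.7, -4.8]
finger_gap: 0.0159
grasp_force: 88.4
```

```bash
python3 st.py; python3 lat.py | head -1
```

```text
t 14.1833 pos [0.5455 0.0806 0.0609] psi deg 53.82439651821303 F [ 3.5677 -0.6717 -4.813 ] M [-0.1347 -0.3411  0.4093] tau6 0.6257157772779465 gap 0.015929547509935887 gf 88.4458315372467
[90.0929 -1.0811 -2.935 ]
```

It bites: about 0.7 N m about the nut's axis at a wrench angle of about 54°. The target is about -5°. I swing 24° and check.

{"method": "arm_command", "body": {
  "plan": [
    {"hand": 1, "dx": 0.2, "dy": -6.3, "dz": 0, "yaw": 4},
    {"hand": 1, "dx": 0.9, "dy": -12.6, "dz": 0, "yaw": 8},
    {"hand": 1, "dx": 2.0, "dy": -18.8, "dz": 0, "yaw": 12},
    {"hand": 1, "dx": 3.5, "dy": -24.9, "dz": 0, "yaw": 16},
    {"hand": 1, "dx": 5.4, "dy": -30.9, "dz": 0, "yaw": 20},
    {"hand": 1, "dx": 7.8, "dy": -36.7, "dz": 0, "yaw": 24},
    {"hand": 1, "dx": 7.8, "dy": -36.7, "dz": 0, "yaw": 24},
    {"hand": 1, "dx": 7.8, "dy": -36.7, "dz": 0, "yaw": 24}
  ]
}}

```text
t: 14.9
tool_pos: [0.5201, 0.1083, 0.0608]
orientation: [3.035, 0.809, 0.001]
force: [1.9, -1.8, -3.6]
finger_gap: 0.0163
grasp_force: 88.4
```

```bash
python3 st.py; python3 lat.py; python3 - <<'E'
from h import *
s=manip.observe(); r=s["tool_pos"]-[.5978,.1539,0]; print("torque about nut",np.cross(r,s["force"])[2]+s["wrist_torque"][2])
E
```

```text
t 14.9 pos [0.5201 0.1083 0.0608] psi deg 29.857657360479077 F [ 1.8541 -1.7914 -3.5801] M [-0.3677 -0.2697  0.2712] tau6 0.36431020125746727 gap 0.01634321599892828 gf 88.40721845626831
[90.0893 -0.8653 -3.1699]
5 tube 248 381 -1.1295615728403228 5 gap 239 385 -2.087747558174394
15 tube 248 381 -1.134383833292863 15 gap 237 385 -2.355781036470533
25 tube 247 381 -1.2382309098903408 25 gap 239 387 -1.8484412800827068
40 tube 252 377 -1.1466875484345882 40 gap 243 388 -1.2071476339919036
60 tube 261 369 -1.055764981873156 60 gap 248 391 -0.1577042624091924
80 tube 283 349 -0.8604080021021921 80 gap 249 383 -1.0936181459426453
torque about nut 0.5668064816031181
```

{"method": "arm_command", "body": {
  "plan": [
    {"hand": 1, "dx": 0.2, "dy": -6.3, "dz": 0, "yaw": 4},
    {"hand": 1, "dx": 0.9, "dy": -12.6, "dz": 0, "yaw": 8},
    {"hand": 1, "dx": 2.0, "dy": -18.8, "dz": 0, "yaw": 12},
    {"hand": 1, "dx": 3.5, "dy": -24.9, "dz": 0, "yaw": 16},
    {"hand": 1, "dx": 5.4, "dy": -30.9, "dz": 0, "yaw": 20},
    {"hand": 1, "dx": 7.8, "dy": -36.7, "dz": 0, "yaw": 24},
    {"hand": 1, "dx": 10.6, "dy": -42.4, "dz": 0, "yaw": 28},
    {"hand": 1, "dx": 13.7, "dy": -47.9, "dz": 0, "yaw": 32},
    {"hand": 1, "dx": 13.7, "dy": -47.9, "dz": 0, "yaw": 32},
    {"hand": 1, "dx": 13.7, "dy": -47.9, "dz": 0, "yaw": 32}
  ]
}}

```text
t: 15.78
tool_pos: [0.5077, 0.1564, 0.0605]
orientation: [3.14, -0.059, -0.001]
force: [1.3, -3.8, -2.4]
finger_gap: 0.0159
grasp_force: 88.5
```

```bash
python3 st.py; python3 lat.py; python3 - <<'E'
from h import *
s=manip.observe(); r=s["tool_pos"]-[.5978,.1539,0]; print("torque about nut",np.cross(r,s["force"])[2]+s["wrist_torque"][2])
E
```

```text
t 15.7833 pos [0.5077 0.1564 0.0605] psi deg -2.1550094717740595 F [ 1.2584 -3.8466 -2.397 ] M [-0.5941 -0.1875  0.1645] tau6 0.30059315264225006 gap 0.015909622735355903 gf 88.48387598991394
[90.1177 -0.9096 -3.5455]
5 tube 249 383 -0.27049744804023423 5 gap 239 386 -1.391757464598445
15 tube 249 383 -0.2736125024397823 15 gap 238 386 -1.5300463659460553
25 tube 249 383 -0.2767639407891804 25 gap 240 388 -1.0212952477089856
40 tube 253 378 -0.38102146722848546 40 gap 244 390 -0.24693697134234685
60 tube 262 369 -0.3887365907465956 60 gap 248 393 0.6746350022035504
80 tube 283 350 -0.19291560403745936 80 gap 250 384 -0.2580097401742725
torque about nut 0.5040105682769075
```

The prong edges show the wrench twisted about 8° in the grip, so the nut has turned about 54-57° so far. I add 4° more.

{"method": "arm_command", "body": {
  "plan": [
    {"hand": 1, "dx": 0.1, "dy": -3.2, "dz": 0, "yaw": 2},
    {"hand": 1, "dx": 0.2, "dy": -6.3, "dz": 0, "yaw": 4},
    {"hand": 1, "dx": 0.2, "dy": -6.3, "dz": 0, "yaw": 4}
  ]
}}

```text
t: 16.08
tool_pos: [0.5081, 0.1627, 0.0605]
orientation: [3.136, -0.171, -0.0]
force: [2.9, -4.5, -2.4]
finger_gap: 0.0158
grasp_force: 88.5
```

```bash
python3 st.py; python3 - <<'E'
from h import *
im,K,C=grab("wrist","w7.png"); np.savez("w7.npz",K=K,C=C)
c=im[0:150,225:405]; a=cv2.resize(c,None,fx=4,fy=4,interpolation=cv2.INTER_CUBIC).astype(float)
cv2.imwrite("pics/w7c.png",np.clip(a*1.6,0,255).astype(np.uint8))
E
```

```text
t 16.0833 pos [0.5081 0.1627 0.0605] psi deg -6.2558742751098615 F [ 2.9429 -4.5186 -2.4214] M [-0.8114 -0.2654  0.2467] tau6 0.430171899497509 gap 0.015809377991082067 gf 88.49914312362671
```

Unload by swinging 5° back within the play, then look.

{"method": "arm_command", "body": {
  "plan": [
    {"hand": 1, "dx": 0.1, "dy": 3.2, "dz": 0, "yaw": -2},
    {"hand": 1, "dx": 0.3, "dy": 7.0, "dz": 0, "yaw": -4.5},
    {"hand": 1, "dx": 0.3, "dy": 7.0, "dz": 0, "yaw": -4.5},
    {"hand": 1, "dx": 0.3, "dy": 7.0, "dz": 0, "yaw": -4.5}
  ]
}}

```text
t: 16.47
tool_pos: [0.5077, 0.1565, 0.0606]
orientation: [-3.14, 0.053, -0.0]
force: [2.2, -0.2, -4.2]
finger_gap: 0.0156
grasp_force: 88.4
```

```bash
python3 st.py; python3 lat.py; python3 - <<'E'
from h import *
im,K,C=grab("wrist","w8.png"); np.savez("w8.npz",K=K,C=C)
c=im[0:150,225:405]; a=cv2.resize(c,None,fx=4,fy=4,interpolation=cv2.INTER_CUBIC).astype(float)
cv2.imwrite("pics/w8c.png",np.clip(a*1.6,0,255).astype(np.uint8))
E
```

```text
t 16.4667 pos [0.5077 0.1565 0.0606] psi deg -1.926516989129974 F [ 2.2498 -0.2027 -4.2306] M [-0.2493 -0.1779 -0.1336] tau6 -0.14285249635577202 gap 0.01555196654807893 gf 88.38630795478821
[90.1164 -0.2987 -3.3896]
5 tube 251 384 0.017406558773048097 5 gap 240 388 -1.010997886806731
15 tube 251 386 0.21230120027782187 15 gap 240 388 -1.0180781798785128
25 tube 250 385 0.014545725611264953 25 gap 243 389 -0.5063168310579234
40 tube 255 380 0.012355857307257708 40 gap 246 391 0.14174761989735893
60 tube 264 372 0.11016698584167824 60 gap 250 394 1.067996765398387
80 tube 285 351 0.10833059514842258 80 gap 251 385 0.006102933131059364
```

View pics/w8c.png

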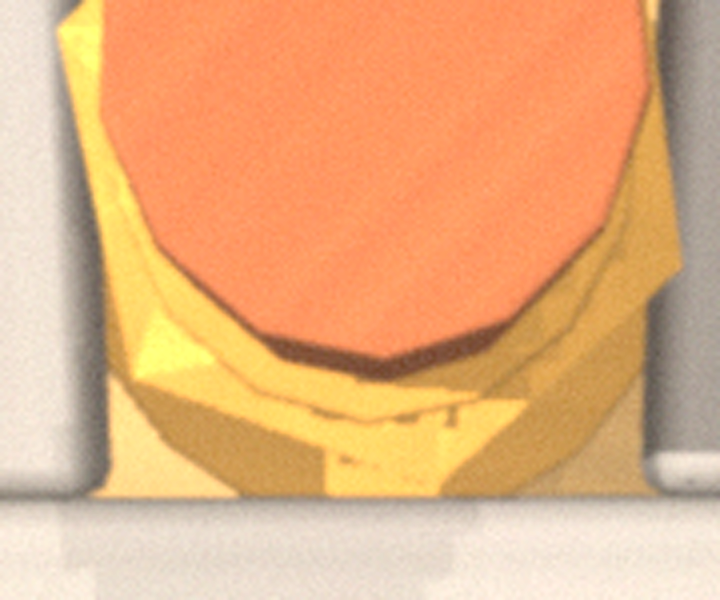

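The last picture shows the nut about 9° counter-clockwise of the tool, i.e. at about 7.5° in the world against about 66.8° before. That is about 59°, or 1.03-1.05 rad, which is one flat. I centre the wrench in its play, then slide off along the flats.

{"method": "arm_command", "body": {
  "plan": [
    {"hand": 1, "dx": 0.2, "dy": 4, "dz": 0, "yaw": -2.5},
    {"hand": 1, "dx": 0.3, "dy": 7.5, "dz": 0, "yaw": -5},
    {"hand": 1, "dx": 0.3, "dy": 7.5, "dz": 0, "yaw": -5},
    {"hand": 1, "dx": -3, "dy": 8, "dz": 0, "yaw": -5},
    {"hand": 1, "dx": -7, "dy": 8.7, "dz": 0, "yaw": -5},
    {"hand": 1, "dx": -7, "dy": 8.7, "dz": 0, "yaw": -5}
  ]
}}

```text
t: 17.07
tool_pos: [0.499, 0.1483, 0.0603]
orientation: [-3.14, -0.086, 0.003]
force: [0.6, -1.3, -1.9]
finger_gap: 0.0161
grasp_force: 88.5
```

```bash
python3 st.py; python3 lat.py
```

```text
t 17.0667 pos [0.499  0.1483 0.0603] psi deg 3.135114791726562 F [ 0.5601 -1.3182 -1.8564] M [-0.2258 -0.1121 -0.1421] tau6 -0.09046412073075771 gap 0.016144460309688163 gf 88.52882623672485
[98.8697 -0.2338 -3.9157]
5 tube 259 377 0.029327944091283663 5 gap 245 393 0.18313984303270264
15 tube 264 373 0.12630624099022703 15 gap 247 394 0.5704370673142987
25 tube 270 367 0.12602024554975652 25 gap 248 394 0.7027994374187815
40 tube 283 354 0.3745122707033123 40 gap 250 388 0.18445947132427318
60 gap 251 386 0.05280340700048651
80 gap 251 386 0.052003362768961475
```

{"method": "arm_command", "body": {
  "plan": [
    {"hand": 1, "dx": -6, "dy": 0.3, "dz": 0, "yaw": 0},
    {"hand": 1, "dx": -14, "dy": 0.8, "dz": 0, "yaw": 0},
    {"hand": 1, "dx": -25, "dy": 1.3, "dz": 0, "yaw": 0},
    {"hand": 1, "dx": -45, "dy": 2.4, "dz": 0, "yaw": 0},
    {"hand": 1, "dx": -55, "dy": 3, "dz": 0, "yaw": 0},
    {"hand": 1, "dx": -55, "dy": 3, "dz": -25, "yaw": 0},
    {"hand": 1, "dx": -55, "dy": 3, "dz": -60, "yaw": 0},
    {"hand": 1, "dx": -55, "dy": 3, "dz": -80, "yaw": 0},
    {"hand": 1, "dx": -40, "dy": 40, "dz": -80, "yaw": -1},
    {"hand": 1, "dx": -25, "dy": 75, "dz": -80, "yaw": -2},
    {"hand": 1, "dx": -10, "dy": 110, "dz": -80, "yaw": -3},
    {"hand": 1, "dx": 5, "dy": 145, "dz": -80, "yaw": -4},
    {"hand": 1, "dx": 20, "dy": 180, "dz": -80, "yaw": -5},
    {"hand": 1, "dx": 35, "dy": 215, "dz": -80, "yaw": -5.3},
    {"hand": 1, "dx": 50, "dy": 250, "dz": -80, "yaw": -5.3},
    {"hand": 1, "dx": 65, "dy": 285, "dz": -80, "yaw": -5.3},
    {"hand": 1, "dx": 80, "dy": 315, "dz": -80, "yaw": -5.3},
    {"hand": 1, "dx": 87, "dy": 336, "dz": -80, "yaw": -5.3},
    {"hand": 1, "dx": 87, "dy": 336, "dz": -80, "yaw": -5.3},
    {"hand": 1, "dx": 87, "dy": 336, "dz": -80, "yaw": -5.3}
  ]
}}

```text
t: 18.78
tool_pos: [0.605, -0.1832, 0.1397]
orientation: [-3.132, -0.229, 0.003]
force: [-1.1, 0.5, -3.4]
finger_gap: 0.0162
grasp_force: 88.7
```

```bash
python3 st.py; python3 - <<'E'
from h import *
T=pose(); print(tool([.603,-.181,.05])); im,K,C=grab("wrist","w9.png")
b=cv2.cvtColor(im,cv2.COLOR_BGR2Lab)[...,2].astype(int)
print(b[60,225:415:10], b[110:160:5,319])
E
```

```text
t 18.7833 pos [ 0.605  -0.1832  0.1397] psi deg 8.349714089082454 F [-1.0768  0.4628 -3.4263] M [ 0.055   0.0393 -0.0585] tau6 -0.013640917022712529 gap 0.01620744915767365 gf 88.73583555221558
[-1.5253 -2.3588 89.6837]
[133 133 132 142 142 142 142 142 143 143 144 143 143 142 142 143 143 132
 135] [158 157 157 134 135 133 134 134 134 134]
```

{"method": "arm_command", "body": {
  "plan": [
    {"hand": 1, "dx": -1.5, "dy": -2, "dz": 30, "yaw": 0},
    {"hand": 1, "dx": -1.5, "dy": -2, "dz": 60, "yaw": 0},
    {"hand": 1, "dx": -1.5, "dy": -2, "dz": 80, "yaw": 0},
    {"hand": 1, "dx": -1.5, "dy": -2, "dz": 88, "yaw": 0},
    {"hand": 1, "dx": -1.5, "dy": -2, "dz": 91, "yaw": 0},
    {"hand": 1, "dx": -1.5, "dy": -2, "dz": 91, "yaw": 0}
  ]
}}

```text
t: 19.33
tool_pos: [0.6033, -0.1797, 0.0491]
orientation: [-3.132, -0.234, 0.002]
force: [0.3, -0.2, -2.7]
finger_gap: 0.0162
grasp_force: 88.7
```

```bash
python3 st.py
```

```text
t 19.3333 pos [ 0.6033 -0.1797  0.0491] psi deg 8.5279272877162 F [ 0.2863 -0.2145 -2.7086] M [-0.0002 -0.021  -0.0301] tau6 0.00045606611820403486 gap 0.01615576831808851 gf 88.65880250930786
```

{"method": "arm_command", "body": {
  "plan": [
    {"hand": 1, "dx": 0, "dy": 0, "dz": 2, "yaw": 0},
    {"hand": 1, "dx": 0, "dy": 0, "dz": 3.5, "yaw": 0},
    {"hand": 1, "dx": 0, "dy": 0, "dz": 4.5, "yaw": 0},
    {"hand": 1, "dx": 0, "dy": 0, "dz": 4.5, "yaw": 0}
  ]
}}

```text
t: 19.67
tool_pos: [0.6047, -0.1812, 0.046]
orientation: [3.132, 0.232, 0.002]
force: [-0.2, 0.1, -2.8]
finger_gap: 0.0163
grasp_force: 88.7
```

```bash
python3 st.py
```

```text
t 19.6667 pos [ 0.6047 -0.1812  0.046 ] psi deg 8.465611433996871 F [-0.2488  0.0871 -2.8438] M [ 0.0121  0.0548 -0.0743] tau6 0.00041955438973673154 gap 0.016278472273031832 gf 88.6927843093872
```

{"method": "arm_command", "body": {
  "plan": [
    {"hand": 1, "dx": 0, "dy": 0, "dz": 1.5, "yaw": 0},
    {"hand": 1, "dx": 0, "dy": 0, "dz": 1.5, "yaw": 0},
    {"hand": 0.7, "dx": 0, "dy": 0, "dz": 1.5, "yaw": 0},
    {"hand": 0.3, "dx": 0, "dy": 0, "dz": 1.5, "yaw": 0},
    {"hand": 0, "dx": 0, "dy": 0, "dz": 1.5, "yaw": 0},
    {"hand": 0, "dx": 0, "dy": 0, "dz": 1.5, "yaw": 0},
    {"hand": 0, "dx": 0, "dy": 0, "dz": 1.5, "yaw": 0},
    {"hand": 0, "dx": 0, "dy": 0, "dz": 1.5, "yaw": 0},
    {"hand": 0, "dx": 0, "dy": 0, "dz": -30, "yaw": 0},
    {"hand": 0, "dx": 0, "dy": 0, "dz": -70, "yaw": 0},
    {"hand": 0, "dx": 0, "dy": 0, "dz": -110, "yaw": 0},
    {"hand": 0, "dx": -40, "dy": 0, "dz": -150, "yaw": 0},
    {"hand": 0, "dx": -58, "dy": 0, "dz": -155, "yaw": 0},
    {"hand": 0, "dx": -58, "dy": 0, "dz": -155, "yaw": 0},
    {"hand": 0, "dx": -58, "dy": 0, "dz": -155, "yaw": 0},
    {"hand": 0, "dx": -58, "dy": 0, "dz": -155, "yaw": 0}
  ]
}}

```text
t: 21.0
tool_pos: [0.5465, -0.1893, 0.1995]
orientation: [-3.133, -0.231, -0.0]
force: [-0.8, -0.4, -0.0]
finger_gap: 0.0855
grasp_force: 0.0
```

```bash
python3 st.py; python3 - <<'E'
from h import *
im,K,C=grab("wrist","w10.png")
g=cv2.GaussianBlur(cv2.cvtColor(im,cv2.COLOR_BGR2Lab),(3,3),0).astype(int); b=g[...,2]; q=[]
for v in range(110,195,4):
    r=np.where(b[v,280:365]<146)[0]+280; l,h=r.min(),r.max()
    q.append((*onz(K,C,((l+h)/2,v),.055)[:2],(h-l+1)))
q=np.array(q); p=np.polyfit(q[:,0],q[:,1],1); print("ang",np.degrees(np.arctan(p[0])),"widths px",q[::5,2], "resid mm",1e3*np.std(q[:,1]-np.polyval(p,q[:,0])),"y at mid",np.polyval(p,.603))
col=b[:80,312:328].mean(1); print("root col",col[::4])
# tiles below? top view compare before/after
t,_,_=grab("top","top1.png"); d=cv2.absdiff(t,cv2.imread("pics/top0.png")).max(2)
for n,(x,y,w,h) in dict(burner=(440,195,40,40),cup=(190,190,45,45),finial=(300,178,30,30),tongs=(150,205,40,110),wrench=(380,190,50,90),outlet=(262,210,60,60)).items(): print(n,(d[y:y+h,x:x+w]>40).sum())
E
```

```text
t 21.0 pos [ 0.5465 -0.1893  0.1995] psi deg 8.444689987810612 F [-0.7741 -0.3748 -0.032 ] M [ 0.034   0.0063 -0.0016] tau6 -0.0004637310848920606 gap 0.08550801435083495 gf 0.0
ang 8.622421498939731 widths px [30. 29. 29. 28. 27.] resid mm 0.16038282195019848 y at mid -0.1813130291238057
root col [138.6875 140.5625 140.25   147.     142.4375 132.9375 132.875  132.9375
 133.     132.9375 132.9375 132.9375 132.0625 133.     133.0625 133.125
 133.     133.0625 133.     133.125 ]
burner 747
cup 0
finial 0
tongs 0
wrench 1230
outlet 2
```

The wrench is back at its first angle and place. I check the nut's angle numerically from the same stance as before; that also takes the arm off the burner.

{"method": "arm_command", "body": {
  "plan": [
    {"hand": 0, "dx": 85.4, "dy": -270, "dz": 30, "yaw": -77.5},
    {"hand": 0, "dx": 85.4, "dy": -270, "dz": 30, "yaw": -77.5},
    {"hand": 0, "dx": 85.4, "dy": -270, "dz": 30, "yaw": -77.5},
    {"hand": 0, "dx": 85.4, "dy": -270, "dz": 30, "yaw": -77.5},
    {"hand": 0, "dx": 85.4, "dy": -270, "dz": 30, "yaw": -77.5},
    {"hand": 0, "dx": 85.4, "dy": -270, "dz": 30, "yaw": -77.5},
    {"hand": 0, "dx": 85.4, "dy": -270, "dz": 30, "yaw": -77.5},
    {"hand": 0, "dx": 85.4, "dy": -270, "dz": 30, "yaw": -77.5},
    {"hand": 0, "dx": 85.4, "dy": -270, "dz": 30, "yaw": -77.5},
    {"hand": 0, "dx": 85.4, "dy": -270, "dz": 30, "yaw": -77.5},
    {"hand": 0, "dx": 85.4, "dy": -270, "dz": 30, "yaw": -77.5},
    {"hand": 0, "dx": 85.4, "dy": -270, "dz": 30, "yaw": -77.5},
    {"hand": 0, "dx": 85.4, "dy": -270, "dz": 30, "yaw": -77.5},
    {"hand": 0, "dx": 85.4, "dy": -270, "dz": 30, "yaw": -77.5},
    {"hand": 0, "dx": 85.4, "dy": -270, "dz": 30, "yaw": -77.5}
  ]
}}

```text
t: 22.35
tool_pos: [0.5912, 0.0902, 0.1694]
orientation: [-2.299, -2.14, 0.001]
force: [-0.4, 0.6, 0.8]
finger_gap: 0.0853
grasp_force: 0.0
```

```bash
python3 st.py; python3 - <<'E'
from h import *
im,K,C=grab("wrist","w11.png"); d=np.load("w2.npz")
def corners(im,K,C):
    b,g,r=[cv2.medianBlur(im,3)[...,i].astype(int) for i in range(3)]
    m=((g>.85*r)&(g>1.8*b)&(r>120)).astype(np.uint8); out=[]
    n,_,st,ce=cv2.connectedComponentsWithStats(m)
    for i in range(1,n):
        P=onz(K,C,ce[i],.074)[:2]-[.5965,.1540]; rad=np.hypot(*P)*1000
        if st[i,4]>=4 and 14<rad<24: out.append((round(np.degrees(np.arctan2(P[1],P[0])),1),round(rad,1),st[i,4]))
    return out
for n,a in(("before",corners(cv2.imread("pics/w2.png"),d["K"],d["C"])),("after",corners(im,K,C))): print(n,a,"mod60",[round(x[0]%60,1) for x in a])
t,_,_=grab("top","top2.png"); df=cv2.absdiff(t,cv2.imread("pics/top0.png")).max(2)
for n,(x,y,w,h) in dict(burner=(440,195,40,40),cup=(190,190,45,45),finial=(300,178,30,30),wrench=(380,190,50,90)).items(): print(n,(df[y:y+h,x:x+w]>40).sum())
E
```

```text
t 22.35 pos [0.5912 0.0902 0.1694] psi deg 85.8834697671159 F [-0.3625  0.6098  0.7924] M [ 0.0045 -0.004   0.0409] tau6 0.009742320980876684 gap 0.08528912570293277 gf 0.0
before [(np.float64(69.7), np.float64(17.7), np.int32(19)), (np.float64(130.2), np.float64(18.0), np.int32(13)), (np.float64(9.0), np.float64(17.5), np.int32(26)), (np.float64(-52.1), np.float64(18.4), np.int32(11))] mod60 [np.float64(9.7), np.float64(10.2), np.float64(9.0), np.float64(7.9)]
after [(np.float64(72.3), np.float64(17.1), np.int32(30)), (np.float64(6.7), np.float64(17.5), np.int32(27)), (np.float64(-50.6), np.float64(17.9), np.int32(17))] mod60 [np.float64(12.3), np.float64(6.7), np.float64(9.4)]
burner 0
cup 0
finial 517
wrench 522
```

The nut's angle is now about 9-10°, against about 66.5° when it went hard. That is 57-59° (about 1.0 rad), well inside the window.

```bash
python3 -c "
from station import manip
print(manip.close_job())"
```

```text
the job is handed in; nothing more can be done
None
```

The job is handed in: I ran the nut finger-tight with the fingers, gave it about 1.0 rad (one flat) more with the wrench, laid the wrench back on its rest and left the bystanders unmoved; no verdict came back.

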